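# Fetch the calibration-weight case from behind the bottle

## Robot

A 6-joint arm with a two-finger parallel gripper is mounted at the origin on the work surface. World frame = base frame: x ahead of the robot, y to its left, z up, the work surface at z = 0. Lengths are in m, angles in degrees, forces in N, time in s.
With the tool pointing down it reaches from about 0.3 to 0.75 m from the base axis. Payload 8.5 kg.
Tool frame: the origin (TCP) lies at the very end of the fingers, on their centre line; the grasp point (between the pads) lies 19 mm behind it (env.pinch_z is the distance from the TCP to the grasp point, in m); z points along the fingers, y is the line along which they close (so a half turn about z gives the same grasp; the last joint's range is limited). The gripper opens to 85 mm and grips with 20 to 120 N. Pads are 22 mm wide; open, the fingers measure 114 mm over their backs; the gripper's body (76 mm by 85 mm) begins 54 mm behind the grasp point. The pads swing forward as they close: fully open they stand 13 mm farther back than shut.
Start: joints at [-12.336, 21.807, 74.336, -0, 83.858, -12.336], TCP at [0.55, 0, 0.231] pointing down, gripper open.
Joint ranges: [-178.18, 178.18], [-50.72, 133.34], [12.68, 142.11], [-81.47, 261.47], [9.98, 163.14], [-165.26, 165.26]. Speed limits (degrees/s): [136.94, 136.94, 180, 180, 180, 180].

## Interface

Orientations are given as a 3x3 rotation matrix whose columns are the frame's x, y, z axes.
In Python, from rig import env, viewer gives the robot as it stands.
- The arm moves only by the tool drive_tool, never from a script. Its argument "series" is a list of rows, each a list of 3 entries, a list of its own where there are three numbers: the shift along the tool's x, y, z in m, then the turn about the tool's z in degrees, then the finger opening in m, from 0 to 0.0854. A call has 1 to 20 rows; each row is the pose to reach, as a shift and turn from the pose commanded when the call began, along the tool's axes at that moment; what a row does not reach only later rows make up. A row lasts 1/10 s, in which the tool goes at most 50 mm and 8.59 degrees, less where a joint would pass 70% of its speed; a pose out of reach is approached as far as the arm can. A call with a gripper value outside its range is refused whole. The fingers move at their own pace and stop on an object; "newtons" is the grip in N (left out, the last holds). Time passes only in rows, so rows that repeat a pose let the fingers close. It gives the time, the measured TCP pose, the force, the opening and the grip force at its end, in the units of the state.
- env.observe(): the state, without advancing time (a new reading comes with each control period).
- viewer.get_image(name): name is "scene" or "side" or "wrist"; returns a dict with "img" (384x512x3 uint8, red, green, blue), "depth" (384x512 float32, m along the optical axis (not along the pixel's ray), 0 where there is no reading), "camera_matrix" (3x3 intrinsics, pixels), "rvec" (rotation vector, rad) and "tvec" (3), from world to camera coordinates, as OpenCV has them. Camera axes: x right, y down, z forward; pixel columns grow to the right and rows downward; lengths in m; the calibration is good to about 2 mm. The wrist camera is an equidistant fisheye: a pixel r from the principal point sees the ray r / f radians off the axis. A picture is of the moment at which its call begins.
- env.close_job(): hands the job in; it is judged then, once.
The state is a dict: "time_s": time; "q": joint angles; "qvel": joint speeds; "joint_efforts": joint torques, N m; "position": TCP position; "tool_rot": TCP orientation; "ft_force": force on the tool from outside, world axes, zero at the start; "wrist_torque": the same for the moment, N m; "grip_width": finger opening in m; "gripper_force": force on a finger pad.
Only numpy, scipy, OpenCV 4.12 (cv2) and the standard library are available. Lean on these libraries where they do the work, as an engineer would, in place of code of your own. Each camera call takes 0.05 s, during which the arm holds its last target. There are 200 camera calls.

## Task

The balance is due for its check, but the grey weight case is stowed under the bench shelf with a brown bottle standing in front of its handle. First stand the bottle upright on the bench to one side, well out of the case's way, before moving the case; then draw the case out from under the shelf and set it down flat in the middle of the rubber mat in front of the balance. Do not tip or drop the case or the bottle, and leave the cardboard carton and the conical flask where they are.

Things in the scene. Friction and masses are not known exactly. Their poses are not given: they have to be found in the camera images.
- bottle_centre (a point): brown glass wide-neck bottle, white label, black screw cap, loose, 0.3 to 0.55 kg. 135 mm tall; the point is on its axis, half-way up (67.5 mm above its foot). Body 62 mm in diameter, straight from 4 to 94 mm above the foot, then a shoulder; cap 46 mm in diameter, 108 to 135 mm above the foot. It stands 12 to 28 mm in front of the case's handle. z up.
- weight_case_centre (a point): closed grey plastic box with a black handle, loose, 0.4 to 0.7 kg, in the left or right bay under the shelf, handle end sticking out to the front. 150 mm long (x), 64 mm wide (y), 56 mm high without handle; the point is the box's centre, 28 mm above its foot. x runs along its length away from the handle (at the start, into the shelf); z up. It is free to slide out towards its -x.
- weight_case_handle (a point): grip point of the case's handle: a rigid level U of 12 mm round bar on the case's -x end; two arms parallel to x, 60 mm over their outsides, reach 42 mm from the box to a cross bar. The point is midway between the arms, 97 mm in -x from the box's centre and 34 mm above the case's foot (bar centre height). Axes as the case.
- shelf: fixed bench shelf: white board 200 mm deep (x), 320 mm wide (y), underside 110 mm and top 126 mm above the bench, on 16 mm legs at x +-85, y +-150 mm; jars on its back half reach 231 mm. Origin on the bench below the board's middle; front edge at x = -100 mm, towards the robot. Case and carton stand in its two bays (y about +-75 mm), fronts 15 to 35 mm ahead of the front edge.
- mat_centre (a point): middle of the top of the black rubber mat, fixed flat on the bench in front of the balance, on the robot's left or right: 180 mm (x) by 240 mm (y), top 3 mm above the bench. The balance (white, 180 mm wide, up to 78 mm high, fixed) stands behind it from x = +110 to +345 mm. x points from the mat to the balance, z up.
- carton_centre (a point): cardboard carton 150 mm (x) by 70 mm (y) by 60 mm high, loose, under the shelf in the bay beside the case; the point is its centre. To be left alone.
- flask_centre (a point): clear glass conical flask, 130 mm tall, 84 mm in diameter at the foot, loose on the bench on the opposite side from the mat; the point is its axis, half-way up. To be left alone.
- desiccator: glass desiccator, fixed: round, 214 mm in greatest diameter, 230 mm tall, on the opposite side from the mat. Its origin is a point on the bench in front of it: the middle of its foot lies 200 mm from the origin along x (away from the robot).
Not all that is in view belongs to the job. Leave any pink or turquoise look-alike of the part that bears bottle_centre alone. What is shaped like the part that bears weight_case_centre but turquoise is not meant.

How it is judged:
By the outcome, as a careful person would: the job done as asked, in the order asked, and still so for the second after the job is handed in, with the robot touching nothing.
It also fails if it takes over 72 s, if anything falls off the work surface, if the arm or the gripper's body presses on something with over 40 N, if the wrist force passes 120 N, or if a joint passes its speed limit or range.

## Working session

There is one attempt and no reset: what is moved stays moved. The work goes in short steps, Python scripts to look and compute and a tool call to move; the robot and the scene stay as the last step left them, time stands still between calls to the robot, and variables do not carry over. Pictures are saved under pics/ and viewed, at most 10 in all, crops included, and the job is handed in when it is done.

Besides the shell and the picture viewer there is one more tool, called after "Call:" by a JSON object that holds its "api" and its "payload". drive_tool: Moves the arm, as the interface text tells. Its arguments: {"type":"object","properties":{"series":{"type":"array"},"newtons":{"type":"number"}},"required":["series"]}

```bash
mkdir -p pics; cat > h.py <<'E'
import numpy as np, cv2
from rig import env, viewer
def grab(n):
    d=viewer.get_image(n); d['R']=cv2.Rodrigues(np.array(d['rvec'],float))[0]; d['t']=np.array(d['tvec'],float).ravel(); return d
def cloud(d):
    K=d['camera_matrix']; v,u=np.mgrid[:384,:512]; z=d['depth']
    p=np.stack([(u-K[0,2])/K[0,0]*z,(v-K[1,2])/K[1,1]*z,z],-1)
    w=(p-d['t'])@d['R']; w[z==0]=np.nan; return w
def ray(d,u,v,h):
    K=d['camera_matrix']; r=d['R'].T@np.array([(u-K[0,2])/K[0,0],(v-K[1,2])/K[1,1],1]); c=-d['R'].T@d['t']
    return c+r*(h-c[2])/r[2]
E
python3 - <<'E'
from h import *
im=[]
for n in ('scene','side'):
    d=grab(n); np.savez(n+'.npz',**d); im.append(d['img']); print(n,-d['R'].T@d['t'],d['R'][2])
cv2.imwrite('pics/a.png',im[0][:,:,::-1]);cv2.imwrite('pics/b.png',im[1][:,:,::-1])
o=env.observe();print(o['tool_rot'])
E
```

```text
scene [ 1.2427124  -0.17766284  0.94843299] [-0.58764884  0.17716231 -0.78948234]
side [0.13481577 1.02767879 1.06046149] [ 0.28696744 -0.68254573 -0.67214657]
[[ 9.20890366e-07  9.99999181e-01 -1.28020707e-03]
 [ 9.99999965e-01 -5.80214940e-07  2.66109972e-04]
 [ 2.66109011e-04 -1.28020727e-03 -9.99999145e-01]]
```

View pics/a.png

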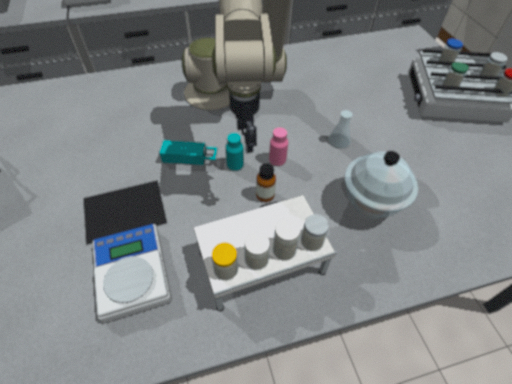

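View pics/b.png

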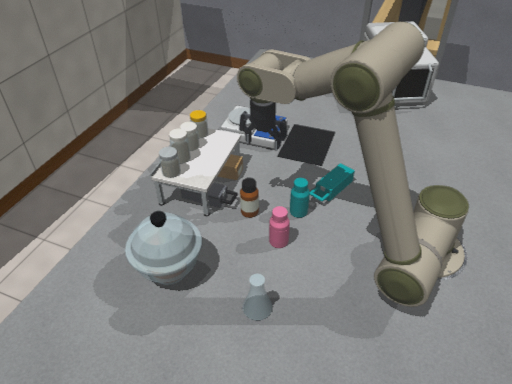

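The scene view shows the brown bottle at (266,183) in front of the shelf, the pink one at (279,147), the turquoise one at (235,152), the turquoise case at (185,152) and the mat at (125,210). In the side view the brown bottle is at (250,198), the case handle at about (230,198) and the carton at (232,165).

```bash
python3 - <<'E'
from h import *
for n in ('scene','side'):
    d=dict(np.load(n+'.npz')); w=cloud(d); hsv=cv2.cvtColor(d['img'],cv2.COLOR_RGB2HSV); H,S,V=[hsv[...,i].astype(int) for i in range(3)]
    w=np.nan_to_num(w,nan=-9)
    ok=(w[...,0]>.2)&(w[...,0]<1.1)&(abs(w[...,1])<.6)&(w[...,2]<.3)
    m={'brown':(H<18)&(S>150)&(w[...,2]>.01),'turq':(H>80)&(H<96)&(S>150)&(w[...,2]>.01),'pink':(H>160)&(S>90),'mat':(V<45)&(w[...,2]<.012)&(w[...,2]>-.01),'balblue':(H>105)&(H<125)&(S>150),
     'shelf':(abs(w[...,2]-.126)<.006)&(S<40)&(V>150)}
    for k,a in m.items():
        a=(a&ok).astype(np.uint8); a=cv2.morphologyEx(a,cv2.MORPH_OPEN,np.ones((2,2)))
        N,L,st,c=cv2.connectedComponentsWithStats(a)
        for i in range(1,N):
            if st[i,4]>60:
                p=w[L==i]; print(n,k,st[i,4],c[i].round(),'lo',np.percentile(p,2,0).round(3),'hi',np.percentile(p,98,0).round(3))
                if k in('mat','shelf'): 
                    r=cv2.minAreaRect((p[:,:2]*1000).astype(np.float32)); print('   rect',r)
    # caps: black pixels z~.135
    a=((V<60)&(w[...,2]>.1)&(w[...,2]<.145)&ok&(w[...,0]>.4)).astype(np.uint8)
    N,L,st,c=cv2.connectedComponentsWithStats(a)
    for i in range(1,N):
        if st[i,4]>15: p=w[L==i];print(n,'cap',c[i].round(),p.min(0).round(3),p.max(0).round(3),st[i])
d=dict(np.load('side.npz'));w=cloud(d)
cr=d['img'][130:230,180:280,::-1];cv2.imwrite('pics/c.png',cv2.resize(cr,None,fx=6,fy=6,interpolation=2))
for v in range(140,215,5): print(v,[tuple((w[v,u]*1000).round().astype(int)) if w[v,u,0]==w[v,u,0] else 0 for u in range(205,250,5)])
E
```

```text
scene brown 128 [267. 182.] lo [0.581 0.033 0.082] hi [0.606 0.083 0.11 ]
scene turq 504 [235. 153.] lo [ 0.41  -0.029  0.01 ] hi [0.453 0.022 0.136]
scene turq 893 [183. 153.] lo [ 0.31  -0.237  0.009] hi [ 0.396 -0.102  0.058]
scene pink 508 [279. 148.] lo [0.428 0.118 0.008] hi [0.469 0.17  0.135]
scene balblue 882 [125. 244.] lo [ 0.628 -0.455  0.049] hi [ 0.713 -0.3    0.055]
scene shelf 68 [347. 115.] lo [ 0.289  0.38  -0.003] hi [0.425 0.506 0.131]
   rect ((348.5256042480469, 443.0807800292969), (32.08272171020508, 192.8280029296875), 52.76271438598633)
scene shelf 510 [379. 194.] lo [0.617 0.278 0.117] hi [0.803 0.467 0.144]
   rect ((-4070.46826171875, -4306.185546875), (13611.3984375, 241.95851135253906), 44.61525344848633)
scene shelf 2935 [251. 225.] lo [ 0.702 -0.177  0.121] hi [0.827 0.126 0.209]
   rect ((-4018.947265625, -4527.79638671875), (13382.27734375, 400.7724609375), 43.634239196777344)
scene shelf 1305 [270. 269.] lo [ 0.854 -0.169  0.121] hi [0.906 0.14  0.138]
   rect ((-3975.16015625, -4517.52294921875), (13462.80859375, 345.33251953125), 43.20435333251953
[... 6392 characters left out ...]
.int64(89), np.int64(15)), (np.int64(674), np.int64(82), np.int64(15)), (np.int64(665), np.int64(63), np.int64(1)), (np.int64(648), np.int64(58), np.int64(3)), (np.int64(634), np.int64(48), np.int64(-1)), (np.int64(617), np.int64(43), np.int64(0)), (np.int64(577), np.int64(89), np.int64(56))]
210 [(np.int64(704), np.int64(132), np.int64(26)), (np.int64(702), np.int64(104), np.int64(0)), (np.int64(685), np.int64(100), np.int64(3)), (np.int64(673), np.int64(87), np.int64(-4)), (np.int64(654), np.int64(85), np.int64(1)), (np.int64(637), np.int64(82), np.int64(4)), (np.int64(621), np.int64(75), np.int64(4)), (np.int64(606), np.int64(68), np.int64(4)), (np.int64(577), np.int64(90), np.int64(35))]
```

View pics/c.png

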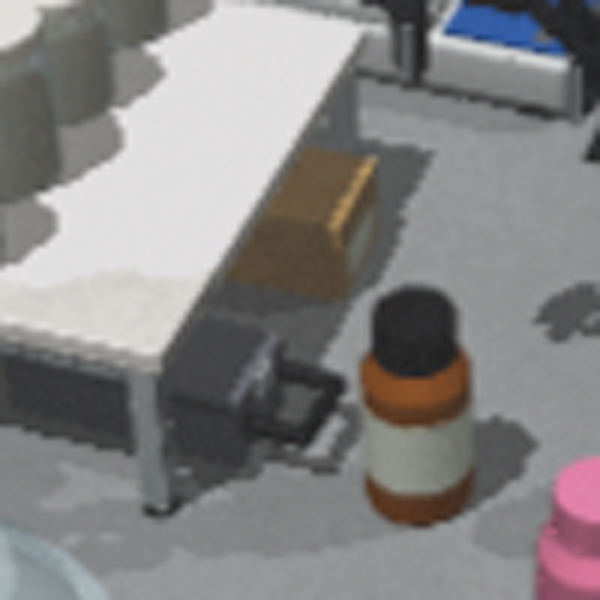

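```bash
python3 - <<'E'
from h import *
for n in ('scene','side'):
    d=dict(np.load(n+'.npz')); w=np.nan_to_num(cloud(d),nan=-9); hsv=cv2.cvtColor(d['img'],cv2.COLOR_RGB2HSV); H,S,V=[hsv[...,i].astype(int) for i in range(3)]
    box=lambda x0,x1,y0,y1,z0,z1:(w[...,0]>x0)&(w[...,0]<x1)&(w[...,1]>y0)&(w[...,1]<y1)&(w[...,2]>z0)&(w[...,2]<z1)
    a=((V<60)&box(.35,.68,-.58,-.2,-.02,.02)).astype(np.uint8); 
    N,L,st,c=cv2.connectedComponentsWithStats(a); i=1+np.argmax(st[1:,4])
    cn=max(cv2.findContours((L==i).astype(np.uint8),0,2)[0],key=cv2.contourArea)
    P=np.array([ray(d,*q,0.003)[:2]*1000 for q in cn[:,0].astype(float)],np.float32); print(n,'mat',st[i],cv2.minAreaRect(P))
    # top of case
    if n=='side':
        for nm,a in (('case',box(.64,.75,0,.11,.05,.064)),('carton',box(.66,.75,-.17,-.05,.05,.066))):
            p=w[a]; print(nm,len(p),p.min(0),p.max(0))
            vs,us=np.nonzero(a); print('px',us.min(),us.max(),vs.min(),vs.max())
            for x in np.arange(.645,.74,.01):
                q=p[abs(p[:,0]-x)<.005]
                if len(q)>2: print(round(x,3),q[:,1].min().round(3),q[:,1].max().round(3),len(q))
        h=w[box(.60,.664,0,.1,.02,.055)]; print('handle',h.min(0),h.max(0),len(h))
        a=box(.68,.9,-.2,.16,.118,.134)&(S<60); 
        for y in np.arange(-.14,.13,.03):
            q=w[a&(abs(w[...,1]-y)<.006)]; print('edge',y.round(2),np.sort(q[:,0])[:3].round(3))
    f=w[box(.25,.55,.22,.5,.02,.14)]; print(n,'flask',len(f),np.percentile(f,3,0),np.percentile(f,97,0))
    f=w[box(.5,1,.2,.6,.1,.15)]; print(n,'desic',len(f),np.percentile(f,1,0),np.percentile(f,99,0))
E
```

```text
scene mat [  85  182   81   61 3086] ((513.7632446289062, -385.551513671875), (169.48626708984375, 232.9817352294922), 2.8693387508392334)
scene flask 464 [0.39290673 0.36412187 0.02257004] [0.43932406 0.41485948 0.12976101]
scene desic 1323 [0.6080476  0.26976143 0.10961846] [0.80489175 0.46775651 0.14906546]
side mat [ 278  125   56   41 1490] ((513.3225708007812, -381.95855712890625), (175.0305938720703, 235.60025024414062), 2.8658266067504883)
case 206 [0.66831009 0.02117331 0.05000599] [0.74381228 0.08980999 0.06303961]
px 200 227 182 198
0.665 0.047 0.064 3
0.675 0.023 0.086 35
0.685 0.025 0.09 42
0.695 0.021 0.087 39
0.705 0.024 0.089 40
0.715 0.026 0.089 38
0.725 0.023 0.072 8
carton 208 [ 0.6817248  -0.16946739  0.05001082] [ 0.73529312 -0.06675181  0.06567961]
px 223 242 149 169
0.685 -0.137 -0.07 29
0.695 -0.142 -0.068 43
0.705 -0.139 -0.068 39
0.715 -0.169 -0.067 41
0.725 -0.169 -0.067 45
0.735 -0.167 -0.067 11
handle [0.63024403 0.02232698 0.02855879] [0.66394926 0.08501403 0.04663982] 91
edge -0.14 [0.709 0.711 0.713]
edge -0.11 [0.705 0.706 0.708]
edge -0.08 [0.702 0.705 0.705]
edge -0.05 [0.701 0.703 0.703]
edge -0.02 [0.7   0.701 0.701]
edge 0.01 [0.696 0.697 0.698]
edge 0.04 [0.693 0.696 0.696]
edge 0.07 [0.692 0.692 0.694]
edge 0.1 [0.689 0.692 0.693]
edge 0.13 [0.69  0.69  0.691]
side flask 796 [0.37152432 0.38407617 0.02222857] [0.42890582 0.43182931 0.13218765]
side desic 1405 [0.59238779 0.28528687 0.11244157] [0.79507753 0.48153327 0.14943743]
```

Call:
{"api": "drive_tool", "payload": {"series": [[[0.03, 0.012, 0], 0, 0.085], [[0.061, 0.025, 0], 0, 0.085], [[0.061, 0.025, 0.03], 0, 0.085], [[0.061, 0.025, 0.06], 0, 0.085], [[0.061, 0.025, 0.09], 0, 0.085], [[0.061, 0.025, 0.115], 0, 0.085], [[0.061, 0.025, 0.13], 0, 0.085], [[0.061, 0.025, 0.135], 0, 0.085], [[0.061, 0.025, 0.135], 0, 0.085], [[0.061, 0.025, 0.135], 0, 0.03], [[0.061, 0.025, 0.135], 0, 0.03], [[0.061, 0.025, 0.135], 0, 0.03], [[0.061, 0.025, 0.135], 0, 0.03], [[0.061, 0.025, 0.135], 0, 0.03], [[0.061, 0.025, 0.135], 0, 0.03], [[0.061, 0.025, 0.135], 0, 0.03]], "newtons": 40}}

```text
time_s: 1.7
position: [0.5745, 0.061, 0.0983]
tool_rot: [[-0.0, 1.0, 0.0], [1.0, 0.0, -0.0], [-0.0, 0.0, -1.0]]
ft_force: [-7.4, 0.8, 14.4]
grip_width: 0.0476
gripper_force: 35.1
```

Call:
{"api": "drive_tool", "payload": {"series": [[[0, 0, 0], 0, 0.03], [[0, 0, 0], 0, 0.03], [[0, 0, 0], 0, 0.03], [[0, 0, -0.002], 0, 0.03], [[0, 0, -0.005], 0, 0.03], [[0, 0, -0.01], 0, 0.03], [[0, 0, -0.02], 0, 0.03], [[0, 0, -0.03], 0, 0.03], [[0, 0, -0.03], 0, 0.03]]}}

```text
time_s: 2.6
position: [0.5758, 0.0609, 0.1281]
tool_rot: [[-0.0, 1.0, 0.003], [1.0, 0.0, -0.0], [-0.0, 0.003, -1.0]]
ft_force: [0.1, 0.2, -2.9]
grip_width: 0.045
gripper_force: 39.4
```

```bash
python3 - <<'E'
from h import *
d=grab('side'); cv2.imwrite('pics/d.png',cv2.resize(d['img'][90:290,150:400,::-1],None,fx=3,fy=3))
o=env.observe();print(o['ft_force'],o['grip_width'],o['position'])
E
```

```text
[-0.71575848  0.44159146 -3.68418919] 0.04538638389331386 [0.57538045 0.06096105 0.12721896]
```

View pics/d.png

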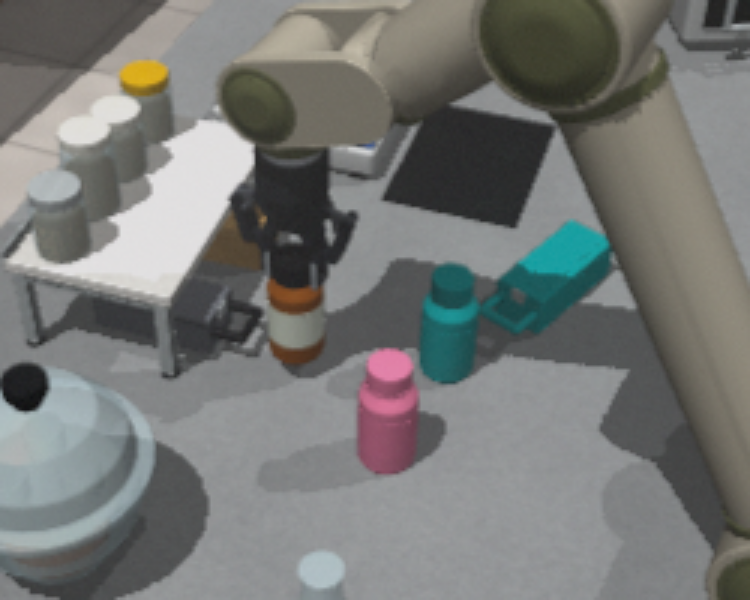

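The bottle (picture at (297,320)) hangs upright about 30 mm up.

Call:
{"api": "drive_tool", "payload": {"series": [[[0.01, 0, 0], 0, 0.03], [[0.03, -0.003, 0], 0, 0.03], [[0.06, -0.006, 0], 0, 0.03], [[0.09, -0.009, 0], 0, 0.03], [[0.12, -0.012, 0], 0, 0.03], [[0.14, -0.015, 0], 0, 0.03], [[0.15, -0.015, 0], 0, 0.03], [[0.15, -0.015, 0], 0, 0.03], [[0.15, -0.015, 0.01], 0, 0.03], [[0.15, -0.015, 0.02], 0, 0.03], [[0.15, -0.015, 0.025], 0, 0.03], [[0.15, -0.015, 0.027], 0, 0.03], [[0.15, -0.015, 0.029], 0, 0.03], [[0.15, -0.015, 0.029], 0, 0.03], [[0.15, -0.015, 0.029], 0, 0.03]]}}

```text
time_s: 4.15
position: [0.5598, 0.2102, 0.1001]
tool_rot: [[0.001, 1.0, 0.001], [1.0, -0.001, -0.0], [-0.0, 0.001, -1.0]]
ft_force: [-9.5, -3.4, 23.9]
grip_width: 0.0453
gripper_force: 45.3
```

Call:
{"api": "drive_tool", "payload": {"series": [[[0, 0, -0.001], 0, 0.03], [[0, 0, -0.0015], 0, 0.03], [[0, 0, -0.0015], 0, 0.045]]}}

```text
time_s: 4.45
position: [0.5597, 0.2102, 0.1001]
tool_rot: [[0.001, 1.0, -0.0], [1.0, -0.001, -0.001], [-0.001, -0.0, -1.0]]
ft_force: [-5.5, -2.0, 12.9]
grip_width: 0.0452
gripper_force: 43.3
```

Open, rise, then swing toward the case while turning 90°−4°.

Call:
{"api": "drive_tool", "payload": {"series": [[[0, 0, -0.0015], 0, 0.05], [[0, 0, -0.0015], 0, 0.06], [[0, 0, -0.0015], 0, 0.075], [[0, 0, -0.0015], 0, 0.085], [[0, 0, -0.0015], 0, 0.085], [[0, 0, -0.0015], 0, 0.085], [[0, 0, -0.015], 0, 0.085], [[0, 0, -0.04], 0, 0.085], [[0, 0, -0.08], 0, 0.085], [[0, 0, -0.12], 0, 0.085], [[0, 0, -0.13], 0, 0.085]]}}

```text
time_s: 5.55
position: [0.5612, 0.2113, 0.2335]
tool_rot: [[-0.0, 1.0, 0.008], [1.0, 0.0, 0.001], [0.001, 0.008, -1.0]]
ft_force: [1.1, -0.1, 0.5]
grip_width: 0.085
gripper_force: 0.0
```

```bash
python3 - <<'E'
from h import *
d=grab('side'); cv2.imwrite('pics/e.png',cv2.resize(d['img'][90:290,150:400,::-1],None,fx=3,fy=3))
w=np.nan_to_num(cloud(d),nan=-9); box=lambda x0,x1,y0,y1,z0,z1:(w[...,0]>x0)&(w[...,0]<x1)&(w[...,1]>y0)&(w[...,1]<y1)&(w[...,2]>z0)&(w[...,2]<z1)
p=w[box(.59,.76,0,.11,.025,.064)]
t=p[(p[:,2]>.05)&(p[:,0]<.76)]
for x in np.arange(.655,.74,.01):
    q=t[abs(t[:,0]-x)<.005]
    if len(q)>2: print(round(x,3),np.percentile(q[:,1],[5,95]).round(3),len(q))
h=p[p[:,0]<.66]; print('h',np.percentile(h,[3,97],axis=0).round(3))
# pixel listing of dark handle ray-cast to z=.034
V=d['img'].max(-1); m=(V<45)&box(.60,.668,0,.11,.015,.05); vs,us=np.nonzero(m)
P=np.array([ray(d,u,v,.04)[:2]*1000 for u,v in zip(us,vs)],np.float32); print(len(P),P.min(0),P.max(0),cv2.minAreaRect(P))
b=w[box(.5,.62,.15,.27,.01,.14)]; print('bottle',np.percentile(b,[2,98],axis=0).round(3))
E
```

```text
0.665 [0.049 0.062] 3
0.675 [0.028 0.083] 38
0.685 [0.027 0.086] 39
0.695 [0.027 0.087] 43
0.705 [0.029 0.085] 39
0.715 [0.032 0.087] 39
0.725 [0.029 0.053] 6
h [[0.63  0.027 0.03 ]
 [0.659 0.082 0.044]]
49 [631.1764    32.173332] [668.67303  88.62637] ((649.9005126953125, 60.38798522949219), (56.46548080444336, 37.4696159362793), 89.89927673339844)
bottle [[0.529 0.193 0.013]
 [0.581 0.239 0.138]]
```

View pics/e.png

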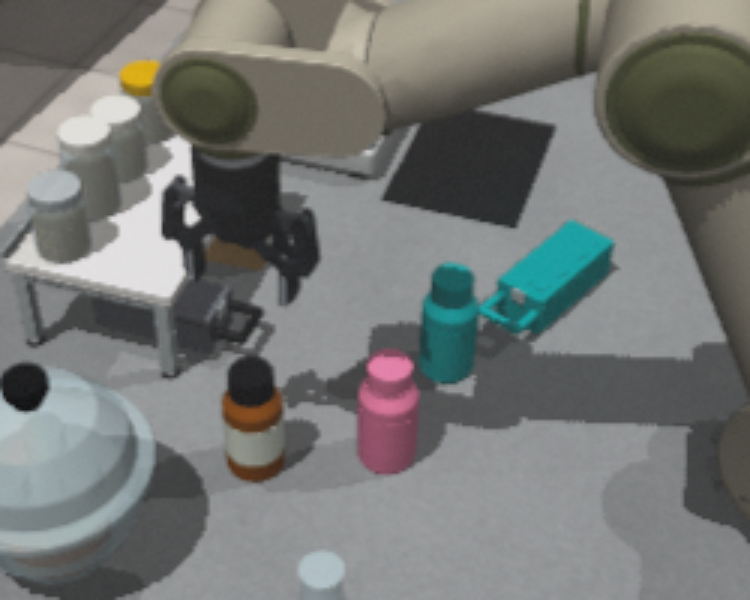

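The bottle stands upright at (255,420) in the picture, off to the side, and the handle at (240,320) is clear.

Call:
{"api": "drive_tool", "payload": {"series": [[[-0.02, 0.01, 0], 8.5, 0.085], [[-0.05, 0.03, 0], 17, 0.085], [[-0.08, 0.05, 0], 25.5, 0.085], [[-0.11, 0.065, 0], 34, 0.085], [[-0.14, 0.08, 0], 42.5, 0.085], [[-0.155, 0.086, 0], 51, 0.085], [[-0.155, 0.086, 0], 59.5, 0.085], [[-0.155, 0.086, 0.01], 68, 0.085], [[-0.155, 0.086, 0.03], 76.5, 0.085], [[-0.155, 0.086, 0.05], 85, 0.085], [[-0.155, 0.086, 0.07], 87, 0.085], [[-0.155, 0.086, 0.07], 87, 0.085], [[-0.155, 0.086, 0.07], 87, 0.085]]}}

```text
time_s: 6.9
position: [0.6458, 0.056, 0.1582]
tool_rot: [[0.999, 0.054, -0.001], [0.054, -0.999, 0.0], [-0.001, -0.0, -1.0]]
ft_force: [0.1, 0.7, 0.3]
grip_width: 0.0849
gripper_force: 0.0
```

```bash
python3 - <<'E'
from h import *
d=grab('wrist'); np.savez('wrist.npz',**d); cv2.imwrite('pics/f.png',cv2.resize(d['img'][:,:,::-1],None,fx=1.5,fy=1.5))
print(d['camera_matrix'],-d['R'].T@d['t'],d['R'])
o=env.observe();print(o['position'],o['tool_rot'])
E
```

```text
[[297.31863964   0.         258.11323131]
 [  0.         297.31863964 193.35568184]
 [  0.           0.           1.        ]] [0.714826   0.05932446 0.30150658] [[ 5.37085993e-02 -9.98556601e-01  3.16796135e-04]
 [-9.60194470e-01 -5.15581481e-02  2.74532944e-01]
 [-2.74120350e-01 -1.50489658e-02 -9.61577643e-01]]
[0.64621257 0.05599712 0.15916033] [[ 9.98567627e-01  5.35025170e-02  4.17234373e-04]
 [ 5.35025410e-02 -9.98567712e-01 -4.66234962e-05]
 [ 4.14142299e-04  6.88798131e-05 -9.99999912e-01]]
```

View pics/f.png

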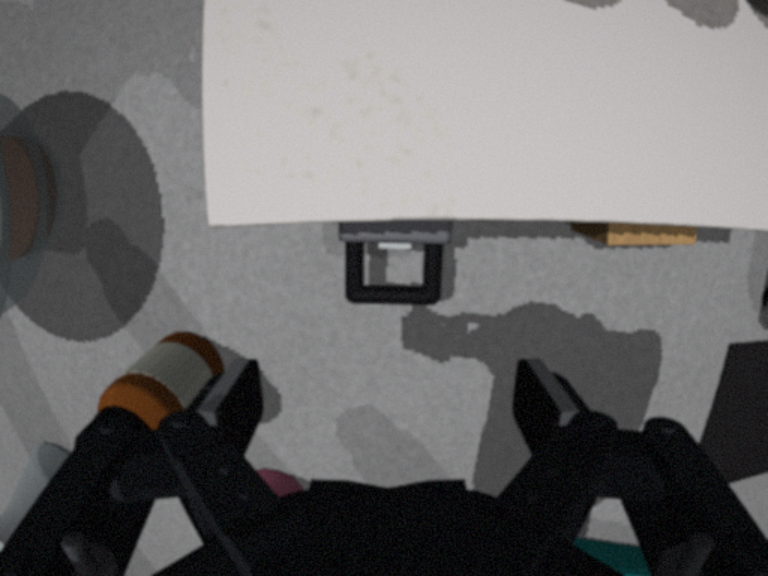

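The wrist view shows the U handle: arm outsides at columns 346 and 442, cross bar outer edge at row 303, box front edge at row 241 (picture scale 1.5).

```bash
cat >> h.py <<'E'
def fray(d,u,v,h):
    K=d['camera_matrix']; x=(u-K[0,2])/K[0,0]; y=(v-K[1,2])/K[0,0]; r=np.hypot(x,y)
    r3=d['R'].T@np.array([x/r*np.sin(r),y/r*np.sin(r),np.cos(r)]); c=-d['R'].T@d['t']; return (c+r3*(h-c[2])/r3[2]).round(4)
E
python3 - <<'E'
from h import *
d=dict(np.load('wrist.npz'))
for n,u,v,h in [('bar outer L',352,303,.034),('bar outer R',436,303,.034),('arm L bot',346,290,.034),('arm R bot',442,290,.034),('arm L top',346,245,.034),('arm R top',441,245,.034),('box L',340,236,.056),('box R',450,236,.056),('boxtopback L',340,224,.056),('boxR',452,224,.056)]: print(n,fray(d,u/1.5,v/1.5,h))
E
```

```text
bar outer L [0.6289 0.0768 0.034 ]
bar outer R [0.6317 0.0239 0.034 ]
arm L bot [0.6372 0.0809 0.034 ]
arm R bot [0.6404 0.0208 0.034 ]
arm L top [0.6657 0.0817 0.034 ]
arm R top [0.6689 0.0238 0.034 ]
box L [0.6747 0.0834 0.056 ]
box R [0.6781 0.0221 0.056 ]
boxtopback L [0.6815 0.0837 0.056 ]
boxR [0.685  0.0215 0.056 ]
```

Call:
{"api": "drive_tool", "payload": {"series": [[[-0.002, 0.0045, 0.02], 0, 0.085], [[-0.004, 0.0045, 0.05], 0, 0.085], [[-0.004, 0.0045, 0.08], 0, 0.085], [[-0.004, 0.0045, 0.105], 0, 0.085], [[-0.004, 0.0045, 0.125], 0, 0.085], [[-0.004, 0.0045, 0.138], 0, 0.085], [[-0.004, 0.0045, 0.144], 0, 0.085], [[-0.004, 0.0045, 0.144], 0, 0.085], [[-0.004, 0.0045, 0.144], 0, 0.085]]}}

```text
time_s: 7.85
position: [0.6429, 0.0512, 0.0159]
tool_rot: [[0.999, 0.052, 0.002], [0.052, -0.999, -0.0], [0.002, 0.0, -1.0]]
ft_force: [-0.4, -0.7, -0.5]
grip_width: 0.0848
gripper_force: 0.0
```

Call:
{"api": "drive_tool", "payload": {"series": [[[0, 0, 0.001], 0, 0.05], [[0, 0, 0.001], 0, 0.05], [[0, 0, 0.001], 0, 0.05], [[0, 0, 0.001], 0, 0.05], [[0, 0, 0.001], 0, 0.05], [[0, 0, 0.001], 0, 0.05], [[0, 0, 0.001], 0, 0.05], [[0, 0, 0.001], 0, 0.05]], "newtons": 50}}

```text
time_s: 8.65
position: [0.6426, 0.0514, 0.015]
tool_rot: [[0.999, 0.052, 0.002], [0.052, -0.999, -0.0], [0.002, 0.0, -1.0]]
ft_force: [-1.7, 0.7, 5.0]
grip_width: 0.0586
gripper_force: 52.7
```

Call:
{"api": "drive_tool", "payload": {"series": [[[-0.003, 0, 0], 0, 0.05], [[-0.01, 0, 0], 0, 0.05], [[-0.02, 0, 0], 0, 0.05], [[-0.032, 0, 0], 0, 0.05], [[-0.044, 0, 0], 0, 0.05], [[-0.056, 0, 0], 0, 0.05], [[-0.068, 0, 0], 0, 0.05], [[-0.08, 0, 0], 0, 0.05], [[-0.092, 0, 0], 0, 0.05], [[-0.104, 0, 0], 0, 0.05], [[-0.115, 0, 0], 0, 0.05], [[-0.122, 0, 0], 0, 0.05], [[-0.125, 0, 0], 0, 0.05], [[-0.125, 0, 0], 0, 0.05], [[-0.125, 0, 0], 0, 0.05]]}}

```text
time_s: 10.15
position: [0.5186, 0.0445, 0.0148]
tool_rot: [[0.999, 0.052, 0.003], [0.052, -0.999, -0.001], [0.003, 0.001, -1.0]]
ft_force: [2.6, -0.1, 7.6]
grip_width: 0.0576
gripper_force: 53.7
```

Call:
{"api": "drive_tool", "payload": {"series": [[[0, 0, 0], 0, 0.065], [[0, 0, 0], 0, 0.075], [[0, 0, 0], 0, 0.085], [[0, 0, 0], 0, 0.085], [[0, 0, 0], 0, 0.085], [[0, 0, -0.02], 0, 0.085], [[0, 0, -0.05], 0, 0.085], [[0, 0, -0.09], 0, 0.085], [[0, 0, -0.13], 0, 0.085], [[0, 0, -0.15], 0, 0.085], [[0, 0, -0.15], 0, 0.085], [[0, 0, -0.15], 0, 0.085]]}}

```text
time_s: 11.35
position: [0.517, 0.0448, 0.1633]
tool_rot: [[0.999, 0.052, -0.001], [0.052, -0.999, 0.0], [-0.001, -0.0, -1.0]]
ft_force: [-0.6, -1.1, -1.2]
grip_width: 0.085
gripper_force: 0.0
```

```bash
python3 - <<'E'
from h import *
d=grab('wrist'); np.savez('wrist.npz',**d); cv2.imwrite('pics/g.png',cv2.resize(d['img'][:,:,::-1],None,fx=1.5,fy=1.5))
o=env.observe();print(o['position'],o['tool_rot'][0])
E
```

```text
[0.51677847 0.04482984 0.16271366] [ 0.99862742  0.05233643 -0.00204525]
```

View pics/g.png

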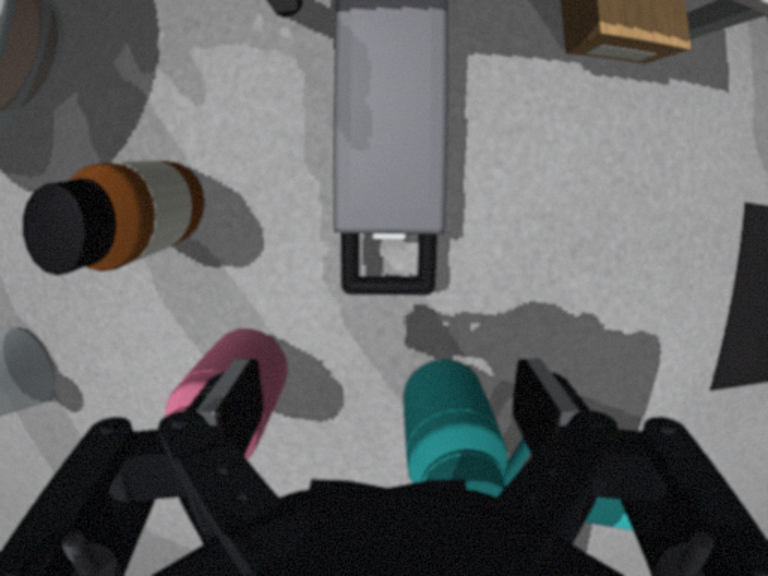

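The case is out of the shelf: top face spans columns 334–447, rows 10–232. The bottle, still upright, is at (70,225).

```bash
python3 - <<'E'
from h import *
d=dict(np.load('wrist.npz')); T=env.observe(); 
P=[fray(d,u/1.5,v/1.5,.055) for u,v in [(334,231),(446,233),(336,10),(447,10)]]
for p in P: print(p)
c=np.mean(P,0); print('c',c, (np.array(T['tool_rot']).T@(c-T['position'])).round(4)); a=(P[2]+P[3]-P[0]-P[1]); print(np.degrees(np.arctan2(a[1],a[0])))
E
```

```text
[0.5478 0.0763 0.055 ]
[0.5501 0.0123 0.055 ]
[0.6771 0.0817 0.055 ]
[0.6806 0.019  0.055 ]
c [0.6139   0.047325 0.055   ] [0.0973 0.0026 0.1075]
2.6665831596509513
```

Call:
{"api": "drive_tool", "payload": {"series": [[[0.03, 0.001, 0], 0, 0.085], [[0.07, 0.0026, 0], 0, 0.085], [[0.107, 0.0026, 0.01], 0, 0.085], [[0.107, 0.0026, 0.03], 0, 0.085], [[0.107, 0.0026, 0.05], 0, 0.085], [[0.107, 0.0026, 0.075], 0, 0.085], [[0.107, 0.0026, 0.1], 0, 0.085], [[0.107, 0.0026, 0.12], 0, 0.085], [[0.107, 0.0026, 0.138], 0, 0.085], [[0.107, 0.0026, 0.148], 0, 0.085], [[0.107, 0.0026, 0.148], 0, 0.085], [[0.107, 0.0026, 0.148], 0, 0.085]]}}

```text
time_s: 12.6
position: [0.6245, 0.0478, 0.0159]
tool_rot: [[0.999, 0.052, -0.0], [0.052, -0.999, 0.0], [-0.0, -0.0, -1.0]]
ft_force: [-0.4, -0.1, 0.2]
grip_width: 0.0848
gripper_force: 0.0
```

Call:
{"api": "drive_tool", "payload": {"series": [[[0, 0, 0], 0, 0.055], [[0, 0, 0], 0, 0.055], [[0, 0, 0], 0, 0.055], [[0, 0, 0], 0, 0.055], [[0, 0, 0], 0, 0.055], [[0, 0, 0], 0, 0.055], [[0, 0, 0], 0, 0.055], [[0, 0, 0], 0, 0.055]], "newtons": 60}}

```text
time_s: 13.4
position: [0.6249, 0.0479, 0.0171]
tool_rot: [[0.999, 0.052, 0.002], [0.052, -0.999, 0.0], [0.002, -0.0, -1.0]]
ft_force: [0.3, 2.1, 6.1]
grip_width: 0.0634
gripper_force: 68.8
```

Call:
{"api": "drive_tool", "payload": {"series": [[[0, 0, -0.002], 0, 0.055], [[0, 0, -0.006], 0, 0.055], [[-0.004, 0, -0.014], 0, 0.055], [[-0.01, -0.001, -0.025], 0, 0.055], [[-0.016, -0.001, -0.04], 0, 0.055], [[-0.02, -0.001, -0.055], 0, 0.055], [[-0.02, -0.001, -0.07], 0, 0.055], [[-0.02, -0.001, -0.08], 0, 0.055], [[-0.02, -0.001, -0.085], 0, 0.055], [[-0.02, -0.001, -0.085], 0, 0.055]]}}

```text
time_s: 14.4
position: [0.6045, 0.0477, 0.1016]
tool_rot: [[0.999, 0.052, 0.001], [0.052, -0.999, -0.0], [0.001, 0.0, -1.0]]
ft_force: [-0.4, -0.2, -6.9]
grip_width: 0.0633
gripper_force: 67.5
```

```bash
python3 - <<'E'
from h import *
d=grab('side'); cv2.imwrite('pics/i.png',cv2.resize(d['img'][90:290,150:400,::-1],None,fx=3,fy=3))
E
```

```text
(no output)
```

View pics/i.png

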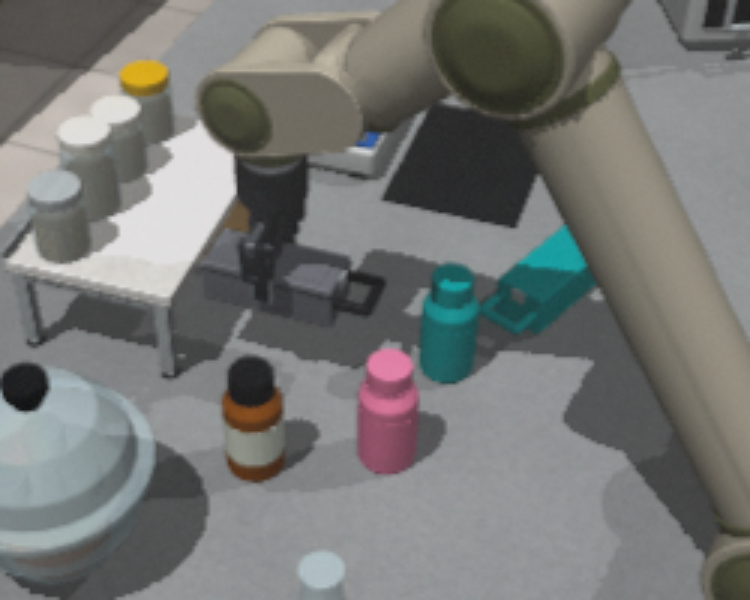

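The case is level in the grip at (280,280), clear of everything.

Call:
{"api": "drive_tool", "payload": {"series": [[[0, 0.01, 0], 0, 0.055], [[-0.002, 0.035, 0], 0, 0.055], [[-0.004, 0.07, 0], 0, 0.055], [[-0.006, 0.11, 0], 0, 0.055], [[-0.008, 0.15, 0], 0, 0.055], [[-0.011, 0.19, 0], 0, 0.055], [[-0.03, 0.225, 0], 0, 0.055], [[-0.047, 0.26, 0], 0, 0.055], [[-0.064, 0.295, 0], 0, 0.055], [[-0.08, 0.33, 0], 0, 0.055], [[-0.095, 0.365, 0], 0, 0.055], [[-0.105, 0.395, 0], 0, 0.055], [[-0.111, 0.415, 0], 0, 0.055], [[-0.114, 0.424, 0.01], 0, 0.055], [[-0.114, 0.426, 0.03], 0, 0.055], [[-0.114, 0.426, 0.045], 0, 0.055], [[-0.114, 0.426, 0.055], 0, 0.055], [[-0.114, 0.426, 0.06], 0, 0.055], [[-0.114, 0.426, 0.06], 0, 0.055]]}}

```text
time_s: 16.35
position: [0.5129, -0.383, 0.0402]
tool_rot: [[0.999, 0.053, -0.001], [0.053, -0.999, 0.001], [-0.001, -0.001, -1.0]]
ft_force: [0.2, 0.8, -6.7]
grip_width: 0.0633
gripper_force: 68.0
```

```bash
python3 - <<'E'
from h import *
a=grab('wrist'); b=grab('scene'); np.savez('wrist.npz',**a)
cv2.imwrite('pics/j.png',np.hstack([cv2.resize(a['img'],(480,360)),cv2.resize(b['img'][150:330,60:220],(320,360))])[:,:,::-1])
E
```

```text
(no output)
```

View pics/j.png

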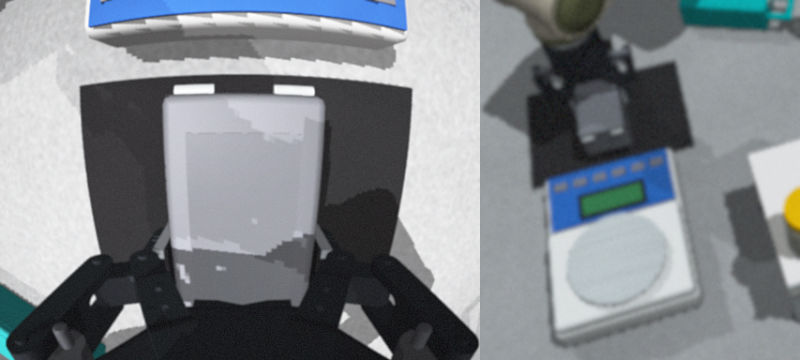

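The case hovers roughly centred on the mat (wrist view: the mat's far corners at (80,87) and (412,88)); quick check of the mat centre.

```bash
python3 - <<'E'
from h import *
d=dict(np.load('wrist.npz')); s=512/480
L=fray(d,81*s,87*s,.003);R=fray(d,411*s,88*s,.003);print(L,R)
x=np.array([L[1]-R[1],-(L[0]-R[0])]);x/=np.linalg.norm(x);print('mat c',(L+R)[:2]/2-.09*x,np.degrees(np.arctan2(x[1],x[0])))
P=[fray(d,164*s,97*s,.077),fray(d,324*s,97*s,.077)];print(P,np.mean(P,0)[:2]-.075*np.array([.9986,.053]))
E
```

```text
[ 0.5943 -0.2639  0.003 ] [ 0.6071 -0.5009  0.003 ]
mat c [ 0.51083097 -0.38725369] 3.091452106197307
[array([ 0.5837, -0.3496,  0.077 ]), array([ 0.5871, -0.4113,  0.077 ])] [ 0.510505 -0.384425]
```

Call:
{"api": "drive_tool", "payload": {"series": [[[0, 0.001, 0.006], 0, 0.055], [[0, 0.002, 0.012], 0, 0.055], [[0, 0.002, 0.017], 0, 0.055], [[0, 0.002, 0.02], 0, 0.055], [[0, 0.002, 0.021], 0, 0.055], [[0, 0.002, 0.021], 0, 0.055], [[0, 0.002, 0.021], 0, 0.055]]}}

```text
time_s: 17.15
position: [0.5129, -0.3857, 0.0201]
tool_rot: [[0.999, 0.052, 0.0], [0.052, -0.999, -0.0], [0.0, 0.0, -1.0]]
ft_force: [-2.1, 1.1, -2.5]
grip_width: 0.0634
gripper_force: 68.4
```

Call:
{"api": "drive_tool", "payload": {"series": [[[0, 0, 0.0005], 0, 0.06], [[0, 0, 0.0005], 0, 0.065], [[0, 0, 0.0005], 0, 0.07], [[0, 0, 0.0005], 0, 0.078], [[0, 0, 0.0005], 0, 0.085], [[0, 0, 0.0005], 0, 0.085], [[0, 0, -0.01], 0, 0.085], [[0, 0, -0.03], 0, 0.085], [[0, 0, -0.06], 0, 0.085], [[0, 0, -0.1], 0, 0.085], [[0, 0, -0.15], 0, 0.085], [[0, 0, -0.18], 0, 0.085], [[0, 0, -0.18], 0, 0.085]]}}

```text
time_s: 18.45
position: [0.514, -0.3867, 0.206]
tool_rot: [[0.999, 0.053, 0.007], [0.053, -0.999, -0.008], [0.007, 0.008, -1.0]]
ft_force: [-0.5, 0.0, -0.4]
grip_width: 0.0848
gripper_force: 0.0
```

```bash
python3 - <<'E'
from h import *
b=grab('scene'); a=grab('wrist')
cv2.imwrite('pics/k.png',np.hstack([cv2.resize(a['img'],(400,300)),cv2.resize(b['img'],(400,300))])[:,:,::-1])
w=np.nan_to_num(cloud(b),nan=-9); q=w[(abs(w[...,0]-.51)<.12)&(abs(w[...,1]+.385)<.06)&(w[...,2]>.05)&(w[...,2]<.068)]; print(np.percentile(q,[2,98],axis=0).round(3))
E
```

```text
[[ 0.441 -0.417  0.051]
 [ 0.59  -0.354  0.062]]
```

View pics/k.png

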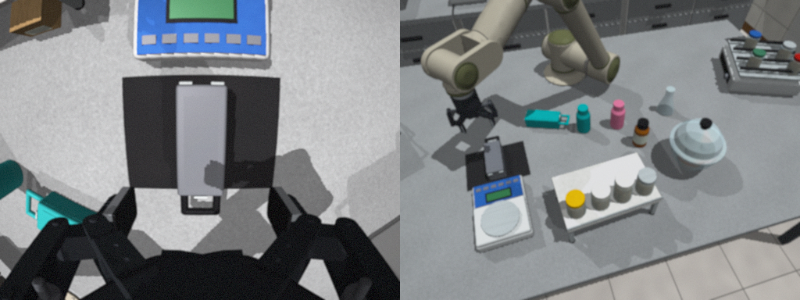

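The case lies flat, centred on the mat (wrist view at (200,138)), and the bottle stands upright at (641,132). Everything else is where it was, and the gripper is clear.

```bash
python3 -c "
from rig import env
print(env.close_job())"
```

```text
the job is handed in; nothing more can be done
None
```

The job is handed in: the bottle stands upright to the left, and the case lies flat on the mat, within about 5 mm of its centre. The carton and flask were not touched, and the arm's clock read about 18.5 s of the 72 s allowed.

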